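# Crank the pink rack up to the reader

## Task

Feed the pink microtube rack to its reader: on the feeder that carries the pink rack, swing the folded crank arm out by its red knob, clockwise seen from above, as far as it goes, and then crank it on clockwise, about half a turn, until the carriage has run to its far stop at the white reader block. Then fold the arm back so that the knob stands over the middle of the crank again, leaving the carriage at the stop, and leave the other feeder with the cream rack as it is.

Things in the scene. Friction and masses are not known exactly. Their poses are not given: they have to be found in the camera images.
- pink_knob (a point): Centre of the upright red knob (24 mm diameter, 42 mm high, revolves freely about its own axis) on the folding arm of the pink feeder's crank, 124 mm above the worktop; it stays upright and at this height. The knob's axis is 45 mm from the fold hinge. -x points level from the fold hinge to the knob, z up. The arm is 18 mm wide; its top is 23 mm below this point, nothing higher stands near.
- pink_axis (a point): Point on the vertical crank axis of the pink feeder, 124 mm above the worktop (height of the knob's centre). x points level along the inner crank arm to the fold hinge, 45 mm from the axis; z up. Folded, the knob stands exactly over this axis; swung out, it is 86.7 mm from it. The inner arm lies under the folding arm, on the gear case (top 74 mm above the worktop).
- pink_fold (a joint): Fold hinge (vertical axis), rad: 0 = folded back over the inner arm, knob on the crank axis; grows as the folding arm swings out clockwise seen from above; 2.6 = fully out, at its stop (so that cranking clockwise presses it on the stop). Moves easily (about 0.4 N at the knob), more easily than the crank, and stays where it is left.
- pink_crank (a joint): Angle of the inner crank arm, rad, growing clockwise seen from above; starts between about -0.4 and 0.4; at 0 the inner arm points to the feeder's left (robot's left, +y, when the feeder is not turned), at 3.14 to its right. Turning it takes about 1 N at the swung-out knob; it stays where it is left. Far stop at 3.52.
- pink_carriage (a joint): Position of the pink rack's carriage along its rail, m, growing away from the robot; geared to the crank: 25 mm per rad (0.088 = the far stop, at crank angle 3.52).
- pink: The feeder with the pink rack, fixed; origin on the worktop under the crank axis; x along its rail, away from the robot; y left. Aluminium base 372 x 110 mm, grey gear case 100 x 100 mm at the robot's end, white reader block (90 mm high) at the far end, face 278 mm from the crank axis. Top of rack 86 mm, its nearest edge 90 mm or more from the axis.
- cream_knob (a point): Centre of the red knob on the folded crank of the other, equal feeder, which carries a cream rack (82 x 165 mm, top 96 mm above the worktop) and stands about 0.3 m to the left or right of the pink one: to be left alone.

How it is judged:
By the outcome, as a careful person would: the job done as asked, in the order asked, and still so for the second after the job is handed in, with the robot touching nothing.
It also fails if it takes over 51 s, if anything falls off the work surface, if the arm or the gripper's body presses on something with over 40 N, if the wrist force passes 120 N, or if a joint passes its speed limit or range.

## Robot

A 6-joint arm with a two-finger parallel gripper is mounted at the origin on a cart in front of the work surface, level with it; the furniture and walls round the work are solid. World frame = base frame: x ahead of the robot, y to its left, z up, the work surface at z = 0. Lengths are in mm, angles in degrees, forces in N, time in s.
With the tool pointing down it reaches from about 350 to 850 mm from the base axis. Payload 8.1 kg.
Tool frame: the origin (TCP) lies between the finger pads; the fingertips stand 25 mm ahead of it and the grasp point (between the pads) lies 6 mm ahead of it (r.tcp_to_tips is the distance from the TCP to the fingertips, in mm); z points along the fingers, y is the line along which they close (so a half turn about z gives the same grasp; the last joint's range is limited). The gripper opens to 85 mm and grips with 20 to 120 N. Pads are 22 mm wide; open, the fingers measure 114 mm over their backs; the gripper's body (76 mm by 85 mm) begins 54 mm behind the grasp point. The pads swing forward as they close: fully open they stand 13 mm farther back than shut.
Start: joints at [-76.799, 7.471, 85.268, -0, 87.261, -4.893], TCP at [186.366, -570.327, 256.292] pointing down, gripper open.
Joint ranges: [-169.43, 169.43], [-51.17, 129.36], [1.28, 143.12], [-76.62, 256.62], [0, 156.53], [-152.29, 152.29]. Speed limits (degrees/s): [136.94, 136.94, 159.86, 180, 180, 180].

## Interface

Orientations are given as [roll, pitch, yaw] about the fixed x, y, z axes, in that order (R = Rz(yaw) Ry(pitch) Rx(roll)).
In Python, from bench import r gives the robot as it stands.
- The arm moves only by the tool apply_moves, never from a script. Its arguments are lists of equal length, an entry for each row: "angular": the turn, a rotation vector about the world's x, y, z in units of 8 degrees (1.0 is 8 degrees), a list of three; "travel": the shift along the world's x, y, z in units of 40 mm (1.0 is 40 mm), a list of three; "jaw": the opening, from 0 (shut) to 1 (fully open). A call has 1 to 20 rows; each row shifts and turns the commanded pose from where the row before left it; what a row does not reach is not made up. A row lasts 1/8 s, in which the tool goes at most 62.5 mm and 10.7 degrees, less where a joint would pass 70% of its speed; a pose out of reach is approached as far as the arm can. A call is refused whole if a number of a shift passes 1 or a number of a turn 1, either way. A call with a gripper value outside its range is refused whole. The fingers move at their own pace and stop on an object; "force" is the grip in N (left out, the last holds). Time passes only in rows, so rows that do not move let the fingers close. It gives the time, the measured TCP pose, the force, the opening and the grip force at its end, in the units of the state.
- r.sense(): the state, without advancing time (a new reading comes with each control period).
- r.snapshot(name): name is "side" or "top" or "wrist"; returns a dict with "color" (480x640x3 uint8, red, green, blue), "fx", "fy", "cx", "cy" (pixels), "distortion" ([k1, k2, p1, p2, k3] as OpenCV has them; the pictures are not rectified), "R" (3x3) and "t" (3): a world point X has camera coordinates R X + t; the wrist camera has in their place "mount" (4x4, takes a point from camera to tool coordinates, whose origin is the TCP and whose axes are the flange's). Camera axes: x right, y down, z forward; pixel columns grow to the right and rows downward; lengths in mm; the calibration is good to about 2 mm. A picture is of the moment at which its call begins: read the wrist's pose just before it. There is no depth.
- r.hand_in(): hands the job in; it is judged then, once.
The state is a dict: "time": time; "joint_pos": joint angles; "qd": joint speeds; "joint_efforts": joint torques, N m; "tool_pos": TCP position; "tcp_rot": TCP orientation; "ft_force": force on the tool from outside, world axes, zero at the start; "wrist_torque": the same for the moment, N m; "finger_gap": finger opening in mm; "grip_force": force on a finger pad.
Only numpy, scipy, OpenCV 4.12 (cv2) and the standard library are available. Lean on these libraries where they do the work, as an engineer would, in place of code of your own. Each camera call takes 0.05 s, during which the arm holds its last target. There are 200 camera calls.

## Working session

There is one attempt and no reset: what is moved stays moved. The work goes in short steps, Python scripts to look and compute and a tool call to move; the robot and the scene stay as the last step left them, time stands still between calls to the robot, and variables do not carry over. Pictures are saved under pics/ and viewed, at most 10 in all, crops included, and the job is handed in when it is done.

Besides the shell and the picture viewer there is one more tool, called after "Emit:" by a JSON object that holds its "method" and its "body", one argument or row to a line. apply_moves: Moves the arm, as the interface text tells. Its arguments: {"type":"object","properties":{"angular":{"type":"array"},"travel":{"type":"array"},"jaw":{"type":"array"},"force":{"type":"number"}},"required":["angular","travel","jaw"]}

```bash
ls; mkdir -p pics
python3 - <<'E'
from bench import r
import cv2
s=r.sense();print(s)
for n in("top","side"):
    d=r.snapshot(n);cv2.imwrite(f"pics/{n}0.png",cv2.cvtColor(d["color"],cv2.COLOR_RGB2BGR));print(n,d["R"],d["t"],d["fx"],d["distortion"])
E
```

```text
pics
{'time': 0.0, 'joint_pos': array([-7.68011666e+01,  7.51613024e+00,  8.53305636e+01,  7.25878833e-04,
        8.72598601e+01, -4.89331360e+00]), 'qd': array([ 0.0302485 , -0.00603719, -0.0813726 ,  0.039706  , -0.05271694,
        0.02952302]), 'joint_efforts': array([ 4.16757093e-04, -5.69401324e+01, -5.00544763e+01, -5.30919488e-05,
        1.48193497e-02,  7.09561007e-06]), 'tool_pos': array([ 186.23519665, -569.83588355,  255.22140812]), 'tcp_rot': array([-1.79893896e+02, -9.81146015e-03,  1.80921026e+01]), 'ft_force': array([ 0.28828156, -0.428988  , -1.05066308]), 'wrist_torque': array([-0.03080666, -0.01487011,  0.01661585]), 'grip_force': 0.0, 'finger_gap': 85.40745815576234}
top [[-0.00539158 -0.99996988  0.00558341]
 [-0.99569865  0.00485194 -0.0925238 ]
 [ 0.09249392 -0.00605824 -0.99569482]] [ -68.0335653   588.64754892 1029.69254932] 607.1214922009724 [-0.03369535  0.          0.          0.          0.        ]
side [[ 0.95432193 -0.29824241 -0.01791996]
 [-0.19087434 -0.56242394 -0.80451619]
 [ 0.22986224  0.7711879  -0.59366032]] [-592.8714485   167.74109759  830.90639525] 443.1206786647351 [-0.05382064  0.          0.          0.          0.        ]
```

View pics/top0.png

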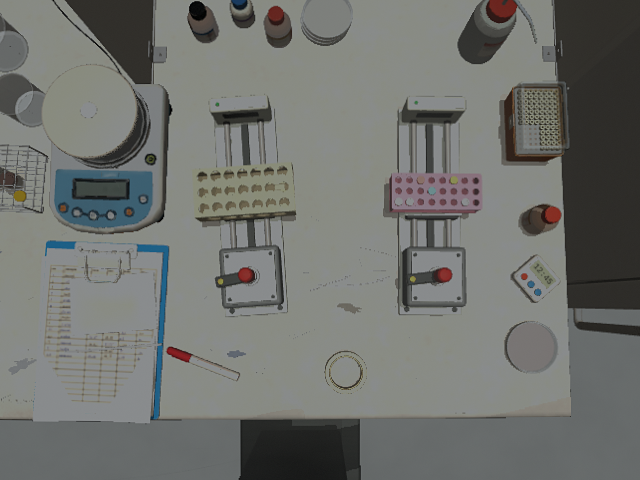

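View pics/side0.png

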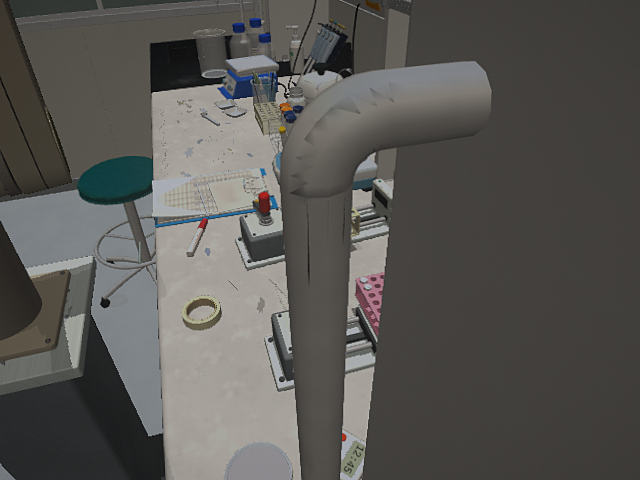

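The top view shows the pink feeder on the right: red knob near (444,274), yellow hinge pin near (412,279), cream feeder to the left (knob 246,274). In the side view the arm hides the pink crank.

```bash
cat > h.py <<'E'
import numpy as np,cv2
def ray(d,uv,z):
    K=np.array([[d["fx"],0,d["cx"]],[0,d["fy"],d["cy"]],[0,0,1]])
    p=cv2.undistortPoints(np.array([[uv]],float),K,np.array(d["distortion"],float))[0,0]
    R,t=np.array(d["R"]),np.array(d["t"]);c=-R.T@t;v=R.T@np.array([p[0],p[1],1])
    return c+v*(z-c[2])/v[2]
def blobs(img,kind,amin=15):
    h=cv2.cvtColor(img,cv2.COLOR_RGB2HSV);H,S,V=[h[...,i].astype(int) for i in range(3)]
    m={"red":((H<6)|(H>174))&(S>150)&(V>70),"yellow":(H>22)&(H<33)&(S>120)&(V>70),"pink":(H>155)&(H<175)&(S>50)&(V>90)}[kind].astype(np.uint8)
    n,_,st,c=cv2.connectedComponentsWithStats(m)
    return [(c[i].round(1).tolist(),st[i].tolist()) for i in range(1,n) if st[i][4]>=amin]
E
python3 - <<'E'
from bench import r
import cv2
from h import *
d=r.snapshot("top");I=d["color"]
for k in("red","yellow"):
    for c,s in blobs(I,k):
        if 200<c[0]<480 and 200<c[1]<320: print(k,c,s,ray(d,c,140 if k=="red" else 103).round(1))
for uv in [(403,247),(465,247),(466,305),(403,305),(408,97),(465,97)]: print(uv,ray(d,uv,74).round(1))
cv2.imwrite("pics/c.png",cv2.cvtColor(cv2.resize(I[225:325,380:490],None,fx=6,fy=6,interpolation=2),cv2.COLOR_RGB2BGR))
E
```

```text
red [244.8, 274.4] [238, 268, 15, 14, 155] [532.5  51.7 140. ]
red [444.2, 274.4] [438, 268, 14, 14, 150] [ 530.8 -257.4  140. ]
yellow [412.4, 278.6] [410, 277, 6, 5, 22] [ 526.  -213.5  103. ]
yellow [220.1, 280.9] [218, 279, 5, 5, 22] [523.8  96.  103. ]
(403, 247) [ 579.7 -203.2   74. ]
(465, 247) [ 579.2 -306.9   74. ]
(466, 305) [ 482.8 -306.    74. ]
(403, 305) [ 483.5 -201.5   74. ]
(408, 97) [ 837.  -216.5   74. ]
(465, 97) [ 836.9 -314.4   74. ]
```

View pics/c.png

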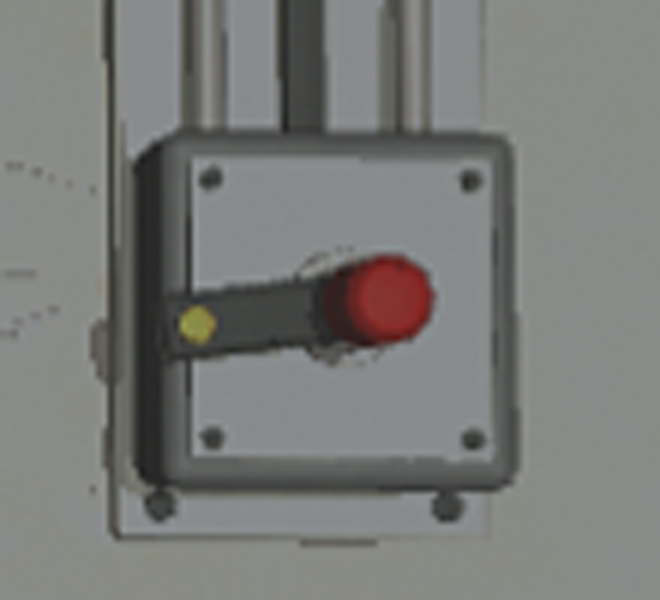

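Emit:
{"method": "apply_moves", "body": {
  "angular": [
    [0,0,0.75],
    [0,0,0.75],
    [0,0,0.75],
    [0,0,0.75],
    [0,0,0.75],
    [0,0,0.75],
    [0,0,0.75],
    [0,0,0.75],
    [0,0,0.75],
    [0,0,0.75],
    [0,0,0.75],
    [0,0,0.75],
    [0,0,0],
    [0,0,0]
  ],
  "travel": [
    [0.72,0.65,0],
    [0.72,0.65,0],
    [0.72,0.65,0],
    [0.72,0.65,0],
    [0.72,0.65,0],
    [0.72,0.65,0],
    [0.72,0.65,0],
    [0.72,0.65,0],
    [0.72,0.65,0],
    [0.72,0.65,0],
    [0.72,0.65,0],
    [0.72,0.65,0],
    [0,0,0],
    [0,0,0]
  ],
  "jaw": [1,1,1,1,1,1,1,1,1,1,1,1,1,1],
  "force": 20
}}

```text
time: 1.9
tool_pos: [531.6, -258.4, 255.9]
tcp_rot: [-179.9, -0.0, 90.1]
ft_force: [-0.2, -0.2, 0.4]
finger_gap: 85.7
grip_force: 0.0
```

```bash
cat >> h.py <<'E'
from scipy.spatial.transform import Rotation as Ro
def wrist(r):
    s=r.sense();d=r.snapshot("wrist")
    T=np.eye(4);T[:3,:3]=Ro.from_euler("xyz",s["tcp_rot"],degrees=True).as_matrix();T[:3,3]=s["tool_pos"]
    M=np.linalg.inv(T@np.array(d["mount"]));d["R"],d["t"]=M[:3,:3],M[:3,3];return s,d
E
python3 - <<'E'
from bench import r
from h import *
s,d=wrist(r);I=d["color"];print(s["tool_pos"],s["tcp_rot"],s["joint_pos"].round(1))
for k,z in(("red",145),("yellow",103)):
    for c,st in blobs(I,k,60): print(k,c,st,ray(d,c,z).round(1))
cv2.imwrite("pics/w1.png",cv2.cvtColor(I,cv2.COLOR_RGB2BGR))
E
```

```text
[ 531.60555387 -258.41159335  255.89152945] [-1.79947416e+02 -3.07359300e-03  9.00606471e+01] [-30.9   6.2  86.7  -0.   87.2 -30.9]
red [321.9, 241.4] [306, 224, 35, 35, 902] [ 532.7 -254.8  145. ]
red [438.8, 439.8] [424, 428, 32, 26, 608] [ 612.9 -397.5  145. ]
yellow [538.0, 258.7] [530, 251, 17, 16, 222] [ 682.9 -280.8  103. ]
```

View pics/w1.png

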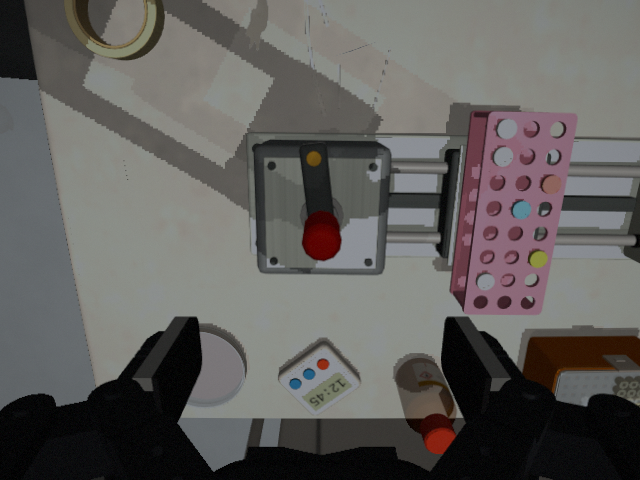

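The wrist view shows the knob top at about (322,242), the orange-yellow hinge pin at (314,158), gear-case screws at (271,166), (374,168), (274,261), (369,261); the feeder is almost unturned.

Run:
```python
from bench import r
from h import *
s,d=wrist(r);t=r.snapshot("top")
for uv,z in(((314,158),103),((271,166),74),((374,168),74),((274,261),74),((369,261),74),((250,133),10),((640,138),10)): print(uv,ray(d,uv,z).round(1))
for uv,z in(((415,254.7),74),((458.4,255),74),((415.4,298),74),((458.7,298.3),74),((445,274.3),145),((413,279),103),((398.5,125),10),((398.5,310),10)): print("top",uv,ray(t,uv,z).round(1))
```

```text
(314, 158) [ 527.4 -212.7  103. ]
(271, 166) [ 496.2 -221.7   74. ]
(374, 168) [ 569.7 -223.1   74. ]
(274, 261) [ 495.9 -293.9   74. ]
(369, 261) [ 568.5 -293.9   74. ]
(250, 133) [ 471.7 -202.5   10. ]
(640, 138) [ 807.3 -205.    10. ]
top (415, 254.7) [ 566.7 -223.    74. ]
top (458.4, 255) [ 565.9 -295.5   74. ]
top (415.4, 298) [ 494.9 -222.3   74. ]
top (458.7, 298.3) [ 494.  -294.2   74. ]
top (445, 274.3) [ 530.8 -257.7  145. ]
top (413, 279) [ 525.3 -214.4  103. ]
top (398.5, 125) [ 806.8 -207.9   10. ]
top (398.5, 310) [ 474.4 -202.2   10. ]
```

Emit:
{"method": "apply_moves", "body": {
  "angular": [
    [0,0,0],
    [0,0,0],
    [0,0,0],
    [0,0,0],
    [0,0,0],
    [0,0,0],
    [0,0,0],
    [0,0,0],
    [0,0,0],
    [0,0,0],
    [0,0,0],
    [0,0,0],
    [0,0,0]
  ],
  "travel": [
    [0,0.02,-0.7],
    [0,0,-0.7],
    [0,0,-0.7],
    [0,0,-0.7],
    [0,0,-0.27],
    [0,0,0],
    [0,0,0],
    [0,0,0],
    [0,0,0],
    [0,0,0],
    [0,0,0],
    [0,0,0],
    [0,0,0]
  ],
  "jaw": [1,1,1,1,0.7,0.5,0.4,0.35,0.2,0.2,0.2,0.2,0.2],
  "force": 20
}}

```text
time: 3.68
tool_pos: [532.0, -258.0, 134.9]
tcp_rot: [180.0, 0.1, 90.1]
ft_force: [-5.7, 0.5, 5.8]
finger_gap: 22.8
grip_force: 20.4
```

Run:
```python
from bench import r
from h import *
s=r.sense();print(s["tool_pos"],s["ft_force"],s["finger_gap"],s["grip_force"])
# swing path: theta world -0.11, phi 0..2.6
d=lambda a:np.array([np.sin(a),np.cos(a)])
th=-0.11
P=[45*d(th)+45*d(th+np.pi+p) for p in np.linspace(0,2.7,19)]
print(np.round(P,1).tolist()); print(np.round(np.diff(P,axis=0)/40,2).tolist())
```

```text
[ 531.95568775 -258.00287662  134.85642533] [-5.72188466  0.47911762  5.77602358] 22.839137719090747 20.397718061576597
[[0.0, 0.0], [-6.7, -0.2], [-13.4, 0.5], [-19.9, 2.3], [-26.1, 5.0], [-31.8, 8.6], [-36.9, 13.1], [-41.3, 18.2], [-44.8, 23.9], [-47.5, 30.1], [-49.2, 36.6], [-49.9, 43.3], [-49.6, 50.1], [-48.3, 56.7], [-46.0, 63.0], [-42.8, 69.0], [-38.8, 74.4], [-34.0, 79.1], [-28.5, 83.1]]
[[-0.17, -0.01], [-0.17, 0.02], [-0.16, 0.04], [-0.15, 0.07], [-0.14, 0.09], [-0.13, 0.11], [-0.11, 0.13], [-0.09, 0.14], [-0.07, 0.15], [-0.04, 0.16], [-0.02, 0.17], [0.01, 0.17], [0.03, 0.17], [0.06, 0.16], [0.08, 0.15], [0.1, 0.13], [0.12, 0.12], [0.14, 0.1]]
```

Emit:
{"method": "apply_moves", "body": {
  "angular": [
    [0,0,0],
    [0,0,0],
    [0,0,0],
    [0,0,0],
    [0,0,0],
    [0,0,0],
    [0,0,0],
    [0,0,0],
    [0,0,0],
    [0,0,0],
    [0,0,0],
    [0,0,0],
    [0,0,0],
    [0,0,0],
    [0,0,0],
    [0,0,0],
    [0,0,0],
    [0,0,0],
    [0,0,0]
  ],
  "travel": [
    [-0.17,-0.01,0],
    [-0.17,0.02,0],
    [-0.16,0.04,0],
    [-0.15,0.07,0],
    [-0.14,0.09,0],
    [-0.13,0.11,0],
    [-0.11,0.13,0],
    [-0.09,0.14,0],
    [-0.07,0.15,0],
    [-0.04,0.16,0],
    [-0.02,0.17,0],
    [0.01,0.17,0],
    [0.03,0.17,0],
    [0.06,0.16,0],
    [0.08,0.15,0],
    [0.1,0.13,0],
    [0.12,0.12,0],
    [0,0,0],
    [0,0,0]
  ],
  "jaw": [0.2,0.2,0.2,0.2,0.2,0.2,0.2,0.2,0.2,0.2,0.2,0.2,0.2,0.2,0.2,0.2,0.2,0.2,0.2]
}}

```text
time: 6.05
tool_pos: [498.6, -178.8, 134.7]
tcp_rot: [179.9, 0.0, 90.1]
ft_force: [-0.9, 1.0, 5.6]
finger_gap: 22.8
grip_force: 20.5
```

Run:
```python
from bench import r
from h import *
s=r.sense();print(s["tool_pos"],s["ft_force"],s["finger_gap"],s["grip_force"])
t=r.snapshot("top")
I=t["color"];cv2.imwrite("pics/t2.png",cv2.cvtColor(cv2.resize(I[190:340,340:520],None,fx=4,fy=4,interpolation=2),cv2.COLOR_RGB2BGR))
```

```text
[ 498.60464858 -178.78410817  134.74301172] [-0.94841072  1.03360983  5.59207261] 22.830289776048616 20.463835598202422
```

View pics/t2.png

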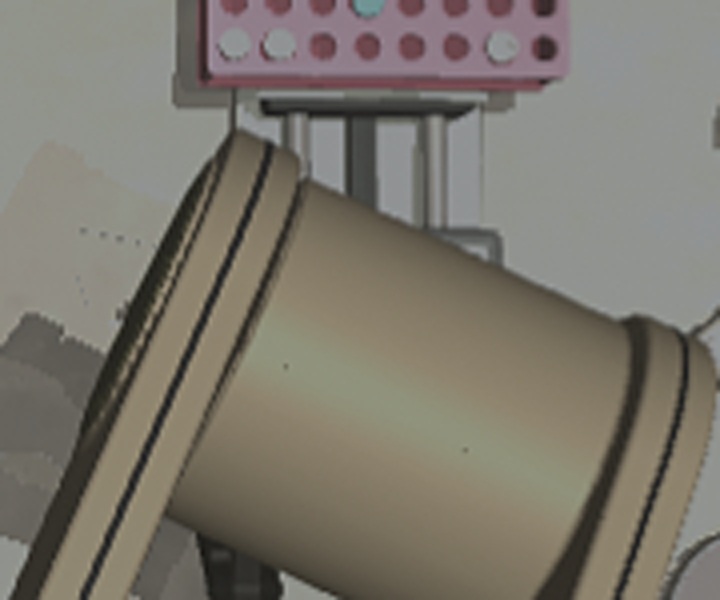

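Top view: the arm hides the crank, but the rack's near edge (crop row ~80, i.e. row 210) shows the carriage unmoved. Forces are small; finish the swing to the stop and begin cranking.

Run:
```python
import numpy as np
c=np.array([531.3,-257.8]);a=np.linspace(-0.36,3.34,38)
P=c+87.2*np.c_[np.sin(a),np.cos(a)]
print(P[0]);print(np.round(np.diff(P,axis=0)/40,2).tolist());print(P[12],P[24],P[-1])
```

```text
[ 500.58168686 -176.18979698]
[[0.21, 0.07], [0.21, 0.05], [0.22, 0.02], [0.22, 0.0], [0.22, -0.02], [0.21, -0.04], [0.21, -0.06], [0.2, -0.08], [0.19, -0.1], [0.18, -0.12], [0.17, -0.14], [0.15, -0.15], [0.14, -0.17], [0.12, -0.18], [0.1, -0.19], [0.08, -0.2], [0.06, -0.21], [0.04, -0.21], [0.02, -0.22], [-0.0, -0.22], [-0.03, -0.22], [-0.05, -0.21], [-0.07, -0.21], [-0.09, -0.2], [-0.11, -0.19], [-0.13, -0.18], [-0.14, -0.16], [-0.16, -0.15], [-0.17, -0.13], [-0.19, -0.11], [-0.2, -0.1], [-0.2, -0.08], [-0.21, -0.05], [-0.22, -0.03], [-0.22, -0.01], [-0.22, 0.01], [-0.22, 0.03]]
[ 596.23288006 -199.59724159] [ 609.07617836 -297.22976134] [ 514.11216732 -343.28928826]
```

Emit:
{"method": "apply_moves", "body": {
  "angular": [
    [0,0,0],
    [0,0,0],
    [0,0,0]
  ],
  "travel": [
    [0.1,0.09,0],
    [0,0,0],
    [0,0,0]
  ],
  "jaw": [0.2,0.2,0.2]
}}

```text
time: 6.48
tool_pos: [502.8, -175.8, 134.6]
tcp_rot: [179.9, 0.1, 90.1]
ft_force: [2.8, -2.3, 6.1]
finger_gap: 23.1
grip_force: 20.4
```

Emit:
{"method": "apply_moves", "body": {
  "angular": [
    [0,0,0],
    [0,0,0],
    [0,0,0],
    [0,0,0],
    [0,0,0],
    [0,0,0],
    [0,0,0],
    [0,0,0],
    [0,0,0],
    [0,0,0]
  ],
  "travel": [
    [0.16,0.06,0],
    [0.21,0.05,0],
    [0.22,0.02,0],
    [0.22,0,0],
    [0.22,-0.02,0],
    [0.21,-0.04,0],
    [0.21,-0.06,0],
    [0.2,-0.08,0],
    [0.19,-0.1,0],
    [0,0,0]
  ],
  "jaw": [0.2,0.2,0.2,0.2,0.2,0.2,0.2,0.2,0.2,0.2]
}}

```text
time: 7.72
tool_pos: [576.1, -183.1, 134.5]
tcp_rot: [179.9, 0.1, 90.1]
ft_force: [-0.8, -3.6, 8.3]
finger_gap: 23.1
grip_force: 20.7
```

```bash
cat > st.py <<'E'
from bench import r
from h import *
s=r.sense();p=s["tool_pos"][:2]-np.array([531.3,-257.8]);print(s["tool_pos"],s["ft_force"],"r",np.hypot(*p),"alpha",np.arctan2(p[0],p[1]))
t=r.snapshot("top");print([(c,x,ray(t,(c[0],x[1]+x[3]),80).round(1)) for c,x in blobs(t["color"],"pink",100)])
E
python3 st.py
```

```text
[ 576.06018752 -183.06186648  134.52053046] [-0.80665249 -3.62234891  8.30959766] r 87.11637612780909 alpha 0.539605550891111
[]
```

Emit:
{"method": "apply_moves", "body": {
  "angular": [
    [0,0,0],
    [0,0,0],
    [0,0,0],
    [0,0,0],
    [0,0,0],
    [0,0,0],
    [0,0,0],
    [0,0,0],
    [0,0,0],
    [0,0,0]
  ],
  "travel": [
    [0.18,-0.12,0],
    [0.17,-0.14,0],
    [0.15,-0.15,0],
    [0.14,-0.17,0],
    [0.12,-0.18,0],
    [0.1,-0.19,0],
    [0.08,-0.2,0],
    [0.06,-0.21,0],
    [0.04,-0.21,0],
    [0,0,0]
  ],
  "jaw": [0.2,0.2,0.2,0.2,0.2,0.2,0.2,0.2,0.2,0.2]
}}

```text
time: 9.02
tool_pos: [617.5, -245.5, 134.6]
tcp_rot: [179.9, 0.0, 90.1]
ft_force: [-1.0, 0.2, 8.3]
finger_gap: 22.7
grip_force: 20.9
```

```bash
sed -i 's/(S>50)&(V>90)/(S>40)\&(V>60)/' h.py; python3 st.py
```

```text
[ 617.49321368 -245.53326055  134.61101066] [-0.9816048   0.19176047  8.28939406] r 87.06171937730174 alpha 1.4294288812014748
[([406.0, 169.9], [392, 150, 34, 34, 537], array([ 684.9, -209.3,   80. ]))]
```

Emit:
{"method": "apply_moves", "body": {
  "angular": [
    [0,0,0],
    [0,0,0],
    [0,0,0],
    [0,0,0],
    [0,0,0],
    [0,0,0],
    [0,0,0],
    [0,0,0],
    [0,0,0],
    [0,0,0]
  ],
  "travel": [
    [0.04,-0.22,0],
    [0,-0.22,0],
    [-0.03,-0.22,0],
    [-0.05,-0.21,0],
    [-0.07,-0.21,0],
    [-0.09,-0.2,0],
    [-0.11,-0.19,0],
    [-0.13,-0.18,0],
    [-0.14,-0.17,0],
    [0,0,0]
  ],
  "jaw": [0.2,0.2,0.2,0.2,0.2,0.2,0.2,0.2,0.2,0.2]
}}

```text
time: 10.32
tool_pos: [593.9, -318.3, 134.7]
tcp_rot: [179.9, 0.0, 90.1]
ft_force: [-0.0, -0.1, 7.8]
finger_gap: 22.6
grip_force: 20.7
```

```bash
python3 st.py
```

```text
[ 593.89198885 -318.33275471  134.65684165] [-0.04641125 -0.10708239  7.7564352 ] r 87.07451671172436 alpha 2.3394712701910025
[([451.1, 149.7], [392, 134, 89, 39, 1337], array([ 703.4, -285.5,   80. ]))]
```

Emit:
{"method": "apply_moves", "body": {
  "angular": [
    [0,0,0],
    [0,0,0],
    [0,0,0],
    [0,0,0],
    [0,0,0],
    [0,0,0],
    [0,0,0],
    [0,0,0],
    [0,0,0],
    [0,0,0]
  ],
  "travel": [
    [-0.15,-0.16,0],
    [-0.17,-0.14,0],
    [-0.19,-0.11,0],
    [-0.2,-0.1,0],
    [-0.2,-0.08,0],
    [-0.21,-0.05,0],
    [-0.22,-0.03,0],
    [-0.22,-0.01,0],
    [-0.15,0.01,0],
    [0,0,0]
  ],
  "jaw": [0.2,0.2,0.2,0.2,0.2,0.2,0.2,0.2,0.2,0.2]
}}

```text
time: 11.62
tool_pos: [525.5, -344.5, 134.6]
tcp_rot: [179.9, 0.0, 90.1]
ft_force: [-0.5, 0.4, 6.8]
finger_gap: 22.9
grip_force: 20.6
```

```bash
python3 st.py
```

```text
[ 525.48572392 -344.53448772  134.62055321] [-0.50771356  0.40748185  6.82809758] r 86.92915027150228 alpha -3.074657454372378
[([448.9, 135.6], [392, 120, 89, 40, 1374], array([ 725.7, -282.4,   80. ]))]
```

Emit:
{"method": "apply_moves", "body": {
  "angular": [
    [0,0,0],
    [0,0,0],
    [0,0,0],
    [0,0,0]
  ],
  "travel": [
    [-0.1,-0.02,0],
    [-0.05,0,0],
    [0,0,0],
    [0,0,0]
  ],
  "jaw": [0.2,0.2,0.2,0.2]
}}

```text
time: 12.18
tool_pos: [520.8, -344.4, 134.6]
tcp_rot: [179.8, -0.0, 90.1]
ft_force: [5.3, 4.2, 6.6]
finger_gap: 23.1
grip_force: 20.6
```

```bash
python3 st.py
```

```text
[ 520.84756981 -344.38635894  134.57264599] [5.34363039 4.1581807  6.64160677] r 87.21496919350459 alpha -3.021457140092914
[([448.4, 135.1], [391, 120, 90, 38, 1401], array([ 729.1, -281.6,   80. ]))]
```

Emit:
{"method": "apply_moves", "body": {
  "angular": [
    [0,0,0],
    [0,0,0],
    [0,0,0],
    [0,0,0]
  ],
  "travel": [
    [-0.06,0,0],
    [0,0,0],
    [0,0,0],
    [0,0,0]
  ],
  "jaw": [0.2,0.2,0.2,0.2]
}}

```text
time: 12.72
tool_pos: [520.1, -344.3, 134.9]
tcp_rot: [179.6, -0.0, 90.2]
ft_force: [12.5, 3.2, 2.5]
finger_gap: 22.8
grip_force: 20.5
```

```bash
python3 st.py
```

```text
[ 520.13938122 -344.27437647  134.87865955] [12.47419584  3.21013362  2.49979238] r 87.19161196379771 alpha -3.013239456752704
[([448.1, 135.3], [391, 120, 90, 38, 1420], array([ 729.1, -281.1,   80. ]))]
```

The carriage is at the stop: force rises to 12 N with no further motion, and the crank polar angle equals the expected 3.26. Next is the fold-back path, with a slight clockwise bias.

Run:
```python
import numpy as np
rows=[(12*.72,12*.65+.02)]+[(-.85,1.79)]
sw=[[-0.17,-0.01],[-0.17,0.02],[-0.16,0.04],[-0.15,0.07],[-0.14,0.09],[-0.13,0.11],[-0.11,0.13],[-0.09,0.14],[-0.07,0.15],[-0.04,0.16],[-0.02,0.17],[0.01,0.17],[0.03,0.17],[0.06,0.16],[0.08,0.15],[0.1,0.13],[0.12,0.12],[.1,.09],
[0.16,0.06],[0.21,0.05],[0.22,0.02],[0.22,0],[0.22,-0.02],[0.21,-0.04],[0.21,-0.06],[0.2,-0.08],[0.19,-0.1],
[0.18,-0.12],[0.17,-0.14],[0.15,-0.15],[0.14,-0.17],[0.12,-0.18],[0.1,-0.19],[0.08,-0.2],[0.06,-0.21],[0.04,-0.21],
[0.04,-0.22],[0,-0.22],[-0.03,-0.22],[-0.05,-0.21],[-0.07,-0.21],[-0.09,-0.2],[-0.11,-0.19],[-0.13,-0.18],[-0.14,-0.17],
[-0.15,-0.16],[-0.17,-0.14],[-0.19,-0.11],[-0.2,-0.1],[-0.2,-0.08],[-0.21,-0.05],[-0.22,-0.03],[-0.22,-0.01],[-0.15,0.01],[-.1,-.02],[-.05,0],[-.06,0]]
C=np.array([186.37,-570.33])+40*(np.array(rows[0])+np.sum(sw,axis=0));print("cmd",C)
A=np.array([531.3,-257.8]);d=lambda a:np.array([np.sin(a),np.cos(a)])
th=3.535;Q=[]
for p in np.linspace(2.5,0,20):
    al=th+(p-np.pi)/2;Q.append(A+90*np.sin(p/2)*d(al)+(1.3 if p>0.3 else 0.8)*np.array([np.cos(al),-np.sin(al)]))
Q=np.array(Q);D=[];c=C
for q in Q:
    m=np.round((q-c)/40,2);D.append(m.tolist());c=c+40*m
print(D);print(Q[[10,14,19]])
```

```text
cmd [ 517.17 -345.13]
[[0.17, 0.06], [0.14, 0.04], [0.13, 0.06], [0.12, 0.08], [0.12, 0.09], [0.1, 0.11], [0.08, 0.12], [0.07, 0.13], [0.05, 0.14], [0.03, 0.14], [0.01, 0.15], [-0.01, 0.14], [-0.02, 0.15], [-0.05, 0.14], [-0.06, 0.13], [-0.08, 0.12], [-0.1, 0.11], [-0.1, 0.11], [-0.12, 0.08], [-0.13, 0.06]]
[[ 557.96513506 -300.38750554]
 [ 552.25347159 -277.99784535]
 [ 530.99332985 -258.53888661]]
```

Emit:
{"method": "apply_moves", "body": {
  "angular": [
    [0,0,0],
    [0,0,0],
    [0,0,0],
    [0,0,0],
    [0,0,0],
    [0,0,0],
    [0,0,0],
    [0,0,0],
    [0,0,0],
    [0,0,0],
    [0,0,0],
    [0,0,0],
    [0,0,0],
    [0,0,0],
    [0,0,0],
    [0,0,0]
  ],
  "travel": [
    [0.17,0.06,0],
    [0.14,0.04,0],
    [0.13,0.06,0],
    [0.12,0.08,0],
    [0.12,0.09,0],
    [0.1,0.11,0],
    [0.08,0.12,0],
    [0.07,0.13,0],
    [0.05,0.14,0],
    [0.03,0.14,0],
    [0.01,0.15,0],
    [-0.01,0.14,0],
    [-0.02,0.15,0],
    [-0.05,0.14,0],
    [-0.06,0.13,0],
    [0,0,0]
  ],
  "jaw": [0.2,0.2,0.2,0.2,0.2,0.2,0.2,0.2,0.2,0.2,0.2,0.2,0.2,0.2,0.2,0.2]
}}

```text
time: 14.78
tool_pos: [553.4, -277.3, 134.9]
tcp_rot: [179.8, -0.0, 90.1]
ft_force: [3.7, 2.9, 6.9]
finger_gap: 22.8
grip_force: 20.9
```

```bash
python3 st.py
```

```text
[ 553.44053402 -277.31908522  134.92040474] [3.71047339 2.86960929 6.94885081] r 29.5160623105575 alpha 2.2933519323472265
[([447.2, 135.8], [391, 120, 90, 38, 1549], array([ 729.1, -279.6,   80. ]))]
```

Emit:
{"method": "apply_moves", "body": {
  "angular": [
    [0,0,0],
    [0,0,0],
    [0,0,0],
    [0,0,0],
    [0,0,0],
    [0,0,0],
    [0,0,0]
  ],
  "travel": [
    [-0.08,0.12,0],
    [-0.1,0.11,0],
    [-0.1,0.11,0],
    [-0.12,0.08,0],
    [-0.14,0.06,0],
    [0,0,0],
    [0,0,0]
  ],
  "jaw": [0.2,0.2,0.2,0.2,0.2,0.2,0.2]
}}

```text
time: 15.7
tool_pos: [531.6, -258.0, 134.8]
tcp_rot: [179.9, -0.0, 90.1]
ft_force: [1.0, 3.2, 9.7]
finger_gap: 23.0
grip_force: 21.0
```

```bash
python3 st.py
```

```text
[ 531.58555179 -258.02377683  134.83597322] [1.01873892 3.17336274 9.74294094] r 0.3627890539903715 alpha 2.235496984968349
[([447.9, 135.2], [390, 120, 91, 38, 1457], array([ 729.1, -280.8,   80. ]))]
```

Emit:
{"method": "apply_moves", "body": {
  "angular": [
    [0,0,0],
    [0,0,0],
    [0,0,0],
    [0,0,0],
    [0,0,0],
    [0,0,0],
    [0,0,0],
    [0,0,0],
    [0,0,0],
    [0,0,0],
    [0,0,0],
    [0,0,0],
    [0,0,0],
    [0,0,0],
    [0,0,0],
    [0,0,0],
    [0,0,0]
  ],
  "travel": [
    [-0.02,0,0],
    [0,0,0],
    [0,0,0],
    [0,0,0],
    [0,0,0],
    [0,0,0],
    [0,0,0.5],
    [0,0,0.8],
    [0,0,0.8],
    [0,0,0.8],
    [0,-0.9,0.2],
    [0,-0.9,0],
    [0,-0.9,0],
    [0,-0.9,0],
    [0,-0.9,0],
    [0,-0.9,0],
    [0,0,0]
  ],
  "jaw": [0.2,0.2,0.4,0.6,0.8,1,1,1,1,1,1,1,1,1,1,1,1]
}}

```text
time: 17.88
tool_pos: [529.1, -477.3, 258.4]
tcp_rot: [180.0, 0.1, 89.9]
ft_force: [0.5, -0.2, 0.4]
finger_gap: 85.4
grip_force: 0.0
```

```bash
python3 st.py
python3 - <<'E'
from bench import r
from h import *
t=r.snapshot("top");I=t["color"]
for k,z in(("red",140),("yellow",103)):
    for c,x in blobs(I,k):
        if 200<c[0]<480 and 200<c[1]<320: print(k,c,x,ray(t,c,z).round(1))
cv2.imwrite("pics/t9.png",cv2.cvtColor(cv2.resize(I[80:320,190:490],None,fx=2.5,fy=2.5,interpolation=2),cv2.COLOR_RGB2BGR))
E
```

```text
[ 529.10155529 -477.29893337  258.44715267] [ 0.53200773 -0.23934541  0.38161095] r 219.50994262038915 alpha -3.1315772463837925
[([448.8, 135.8], [402, 120, 79, 39, 1444], array([ 727.4, -282.3,   80. ]))]
red [244.8, 274.4] [238, 268, 15, 14, 158] [532.5  51.7 140. ]
red [444.3, 274.4] [438, 268, 14, 14, 151] [ 530.8 -257.6  140. ]
yellow [220.1, 280.9] [218, 279, 5, 5, 22] [523.8  96.  103. ]
yellow [465.6, 286.0] [464, 284, 5, 5, 19] [ 513.5 -299.2  103. ]
```

View pics/t9.png

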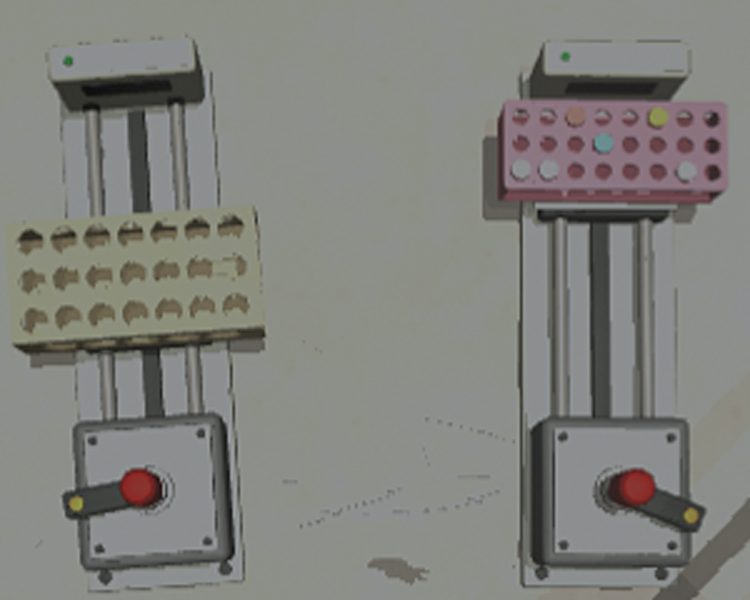

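The final top view shows the pink rack at the reader. Its knob is back over the crank axis (444.3,274.4, as at the start), and the hinge pin is where the far-stop angle puts it. The cream feeder has not moved.

```bash
python3 -c "
from bench import r
print(r.hand_in())"
```

```text
the job is handed in; nothing more can be done
None
```

I handed the job in: the pink carriage is at its far stop by the reader, the crank arm is folded back with the knob over the crank axis, and the cream feeder is untouched; the judge's result was not shown.

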